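# Lock the fuse box lid with a screwdriver

## Task

Lock the lid of the 12 V fuse box: with the slotted screwdriver, turn the cam lock on the lid a quarter turn clockwise until it stops and the lid is drawn down. The screwdriver lies flat on the worktop, so first stand it blade down in the white mug with the green inside and let go of it, to take it again by the end of its handle; when the lid is locked, put it back in the mug, blade down, leaning on the rim above the mug's handle. Do not tip the mug over, do not touch the fuse box with the fingers, and leave the other things where they are.

Things in the scene. Friction and masses are not known exactly. Their poses are not given: they have to be found in the camera images.
- driver: Slotted screwdriver, 190 mm, 0.12 kg, red/black handle, loose, lying. x: from handle to blade; origin half-way along; its axis is at y = 0, z = +11 mm. Handle: x = -95 to -20 mm, flat sides, 28 mm across y, 22 across z (last 8 mm: 22 by 18). Shaft 10 mm round. Blade: last 13 mm, 14 mm wide (z), 3 thick (y). Balances 92 mm from the tip. At the start z is up, the blade on edge.
- driver_tip (a point): The middle of the blade's end, on the screwdriver's axis; axes as driver.
- driver_end (a point): The middle of the butt end of the screwdriver's handle, 190 mm from the tip; axes as driver.
- mug_1: White mug, green inside, 91 mm high, 0.22 kg, loose, upright. Origin on the worktop under it; the middle of its round part is at x = 0, y = +16 mm. Outside radius 40 mm; inside radius 36 mm at the rim, 29 mm at the floor, which is 7 mm up. Its handle points along -y and reaches to y = -56 mm, 15 to 82 mm high.
- fusebox: Grey fuse box, white lid, clear window over coloured fuses, fixed: 150 mm along x, 190 along y (ears: 236). Origin on the worktop under its middle. The lid's top is 64 mm up at the hinge, which is on the +x side (away from the robot); the lock is near the other edge, about 4 mm higher when unlocked than when locked.
- cam_slot (a point): Middle of the top of the cam lock, a steel disc with a straight slot; it turns with it: x along the slot, z up. The slot's mouth is 8 mm wide, bevelled over 2 mm to 5 mm; 7 mm deep. A dark collar stands 4 mm above this point round the 20 mm wide opening. Red dots on the lid mark the slot's open direction, green dots the locked one.
- cam (a joint): Angle of the cam lock: 0 open (slot along the box's x, at the red dots), 1.571 locked (slot along the box's y, at the green dots); grows clockwise seen from above; stops at both ends. It turns stiffly (0.08 N m) and stays where it is left.
- tin_1: Bystander: tin with a green and white label, 58 mm wide, 72 mm high.
- tin_2: Bystander: red tin, 75 mm wide, 58 mm high.
- tape_1: Bystander: roll of black tape, 62 mm wide, 19 mm high.
- spoon_1: Bystander: steel spoon, 191 mm long.

How it is judged:
On the way, in this order (a step that is already met when the one before it is completed fails the run):
1. the screwdriver stands blade down in the mug, let go (z of driver_tip in the frame of mug_1 below 0.03 m and x of driver_tip in the frame of mug_1 between -0.036 and 0.036 m and y of driver_tip in the frame of mug_1 between -0.02 and 0.052 m and height (world z) of driver_end above 0.11 m and contact force between the fingers and driver below 0.1 N), for 0.2 s.
2. the blade, in the slot, has turned the cam lock to its stop (value of joint cam above 1.4 rad and z of driver_tip in the frame of cam_slot below -0.002 m and horizontal distance between driver_tip and cam_slot below 0.008 m), for 0.1 s.
At the end, for the whole second after the job is handed in: The cam lock is within 10 degrees of its locked stop; the mug stands upright; the screwdriver rests in it blade down, tip at most 30 mm up, its butt end over the rim on the mug-handle side (at most 55 mm to either side of the handle's plane), released and at rest (all of step 1 and value of joint cam above 1.4 rad and y of driver_end in the frame of mug_1 below -0.025 m and x of driver_end in the frame of mug_1 between -0.055 and 0.055 m and linear speed of each of driver, mug_1 below 0.02 m/s and angle between mug_1's own z axis and vertical below 0.15 rad); the robot touches nothing.
It fails at once if the mug tips over (past 35 degrees) (angle between mug_1's own z axis and vertical above 0.6 rad).
It fails at once if the fingers touch the fuse box or its lock (contact force between the fingers and fusebox above 1 N).
It fails at once if a bystander (a tin, the tape or the spoon) is moved more than 4 cm (distance of any of tin_1, tin_2, tape_1, spoon_1 from where it was at the start of the episode above 0.04 m).
It also fails if it takes over 64 s, if anything falls off the work surface, if the arm or the gripper's body presses on something with over 40 N, if the wrist force passes 120 N, or if a joint passes its speed limit or range.

## Robot

A 7-joint arm with a two-finger parallel gripper is mounted at the origin on a cart in front of the work surface, level with it; the furniture and walls round the work are solid. World frame = base frame: x ahead of the robot, y to its left, z up, the work surface at z = 0. Lengths are in m, angles in rad, forces in N, time in s.
With the tool pointing down it reaches from about 0.375 to 0.925 m from the base axis. Payload 3.1 kg.
Tool frame: the origin (TCP) lies on the centre line of the jaws, within the pads' length; the fingertips stand 14 mm ahead of it and the grasp point (between the pads) lies 5 mm behind it; z points along the fingers, y is the line along which they close (so a half turn about z gives the same grasp; the last joint's range is limited). The gripper opens to 85 mm and grips with 20 to 120 N. Pads are 22 mm wide; open, the fingers measure 114 mm over their backs; the gripper's body (76 mm by 85 mm) begins 54 mm behind the grasp point. The pads swing forward as they close: fully open they stand 13 mm farther back than shut.
Start: joints at [1.076, 0.383, 0.044, 1.598, -0.018, 1.161, -0.05], TCP at [0.251, -0.599, 0.245] pointing down, gripper open.
Joint ranges: [-2.61, 2.61], [-0.41, 2.15], [-1.48, 1.57], [0, 2.5], [-1.57, 4.71], [0.05, 1.97], [-2.85, 2.85]. Speed limits (rad/s): [2.79, 2.79, 3.14, 3.14, 3.14, 3.14, 3.14].

## Interface

Orientations are given as a unit quaternion [x, y, z, w].
In Python, from bench import ctrl gives the robot as it stands. Calls block until the motion is done:
- ctrl.move_ptp(position, orientation): joint-space move of the TCP to a pose.
- ctrl.movel(position, orientation=None, speed=0.15): straight line of the TCP; orientation=None keeps the orientation; speed is the mean speed in m/s.
- ctrl.move_j(angles): joint-space move.
- ctrl.move_gripper(opening, effort=None): finger opening in m; effort is the grip in N (None keeps the last); returns when the fingers have stopped.
- ctrl.pause(seconds).
- ctrl.inverse_kinematics(position, orientation): joint angles nearest the present ones, or None.
- ctrl.read_camera(name): name is "scene" or "top" or "wrist"; returns (picture, depth): 480x640x3 uint8, red, green, blue; 480x640 float32, m along the optical axis (not along the pixel's ray), 0 where there is no reading.
- ctrl.camera_params(name): a dict with "K" (3x3 intrinsics, pixels), "camera_from_world" (4x4, takes a point from world to camera coordinates). Camera axes: x right, y down, z forward; pixel columns grow to the right and rows downward; lengths in m; the calibration is good to about 2 mm. A picture is of the moment at which its call begins: read the wrist's pose just before it. camera_params takes no time and is no camera call; for the wrist camera it gives the pose at the moment of the call.
A pose or a line that the arm cannot do raises ctrl.MotionError and nothing moves.
- ctrl.sign_off(): hands the job in; it is judged then, once.
Trained networks look in the newest picture that a camera, given by its name, has taken for a name from the list of things; names that differ only in an ending like _2 or _b are one class to them, and where a whole thing is asked for, a point or a joint stands for the part that bears it (a point fixed in the world has none). Each returns a list of dicts, best first, with "score" (0 to 1); they miss things now and then, are a little off and sometimes report something else, mostly with a low value. They report only what shows in the picture. A call takes as long as a camera call.
- ctrl.look_for(camera, name): "rect" ([left, top, right, bottom] in pixels, round what is visible of it).
- ctrl.outline_of(camera, name): "region" (480x640 bool, what is visible of it) and "rect" ([left, top, right, bottom] in pixels, round what is visible of it).
Readings, each from a call of its own:
- ctrl.read_time_s(): time.
- ctrl.read_qpos(): joint angles.
- ctrl.read_joint_vel(): joint speeds.
- ctrl.read_effort(): joint torques, N m.
- ctrl.read_eef_pos(): TCP position.
- ctrl.read_tcp_rot(): TCP orientation.
- ctrl.read_ft_force(): force on the tool from outside, world axes, zero at the start.
- ctrl.read_ft_torque(): the same for the moment, N m.
- ctrl.read_finger_gap(): finger opening in m.
- ctrl.read_grasp_force(): force on a finger pad.
Only numpy, scipy, OpenCV 4.12 (cv2) and the standard library are available. Lean on these libraries where they do the work, as an engineer would, in place of code of your own. Each camera call takes 0.05 s, during which the arm holds its last target. There are 200 camera calls.

## Working session

There is one attempt and no reset: what is moved stays moved. The work goes in short steps, each a Python script; the robot and the scene stay as the last script left them, time stands still between calls to the robot, and variables do not carry over. Pictures are saved under pics/ and viewed, at most 10 in all, crops included, and the job is handed in when it is done.

```bash
ls; mkdir -p pics
cat > h.py <<'E'
import numpy as np, cv2
from bench import ctrl
from scipy.spatial.transform import Rotation as R
def cam(n):
    p=ctrl.camera_params(n); im,d=ctrl.read_camera(n)
    return im,d,np.array(p["K"]),np.array(p["camera_from_world"])
def cloud(d,K,T,mask=None):
    m=(d>0) if mask is None else (mask&(d>0))
    v,u=np.nonzero(m); z=d[v,u]
    P=np.stack([(u-K[0,2])*z/K[0,0],(v-K[1,2])*z/K[1,1],z],1)
    return (P-T[:3,3])@T[:3,:3]
def proj(P,K,T):
    c=np.atleast_2d(P)@T[:3,:3].T+T[:3,3]; q=c@K.T; return q[:,:2]/q[:,2:]
def save(n,im): cv2.imwrite("pics/"+n,im[:,:,::-1])
def down(yaw): # tool z down, tool y axis at angle yaw in world xy
    y=np.array([np.cos(yaw),np.sin(yaw),0]);z=np.array([0,0,-1.]);x=np.cross(y,z)
    return R.from_matrix(np.stack([x,y,z],1)).as_quat()
E
python3 - <<'E'
from h import *
for n in("top","scene"):
    im,d,K,T=cam(n); save(n+"0.png",im)
    print(n,K[0,0],(-T[:3,:3].T@T[:3,3]).round(3), T[2,:3].round(2))
    for o in["driver","mug_1","fusebox","cam_slot","tin_1","tin_2","tape_1","spoon_1"]:
        r=ctrl.outline_of(n,o)
        for q in r[:2]:
            P=cloud(d,K,T,q["region"]); 
            print(o,round(q["score"],2),q["rect"],np.median(P,0).round(3),P.min(0).round(3),P.max(0).round(3))
print(ctrl.read_time_s())
E
```

```text
bench.py
pics
top 465.4874957658437 [ 0.435 -0.054  0.902] [ 0.1   0.02 -0.99]
driver 0.65 [349.1, 311.8, 449.3, 337.8] [ 0.388 -0.223  0.019] [ 0.363 -0.282 -0.004] [ 0.408 -0.102  0.026]
mug_1 0.59 [336.3, 211.8, 394.5, 259.5] [ 0.549 -0.112  0.011] [ 0.505 -0.174 -0.005] [ 0.584 -0.067  0.093]
fusebox 0.89 [103.4, 206.8, 236.8, 309.5] [0.493 0.232 0.064] [ 0.403  0.122 -0.006] [0.602 0.385 0.084]
cam_slot 0.5 [152.7, 271.6, 170.8, 286.7] [0.45  0.251 0.065] [0.44  0.239 0.055] [0.461 0.261 0.069]
tin_1 0.97 [290.7, 143.6, 317.7, 183.4] [ 0.678 -0.007  0.067] [ 0.657 -0.034 -0.003] [0.713 0.023 0.074]
tin_1 0.72 [222.9, 136.6, 264.0, 186.4] [0.683 0.112 0.053] [ 0.65   0.077 -0.003] [0.746 0.161 0.06 ]
tin_2 0.97 [290.7, 143.6, 317.7, 183.4] [ 0.678 -0.007  0.067] [ 0.657 -0.034 -0.003] [0.713 0.023 0.074]
tin_2 0.72 [222.9, 136.6, 264.0, 186.4] [0.683 0.112 0.053] [ 0.65   0.077 -0.003] [0.746 0.161 0.06 ]
spoon_1 0.6 [458.1, 164.6, 477.7, 265.7] [ 0.637 -0.33   0.005] [ 0.502 -0.344 -0.004] [ 0.691 -0.306  0.015]
scene 474.993345599882 [-0.107  0.35   0.636] [ 0.68 -0.41 -0.62]
d
[... 687 characters left out ...]
.001 0.052] [ 0.653 -0.077 -0.004] [0.788 0.025 0.073]
tin_2 0.84 [202.1, 215.1, 241.1, 259.6] [0.666 0.121 0.05 ] [ 0.647  0.08  -0.003] [0.726 0.153 0.059]
tin_2 0.67 [257.4, 201.0, 285.9, 238.4] [0.666 0.001 0.052] [ 0.653 -0.077 -0.004] [0.788 0.025 0.073]
tape_1 0.65 [335.7, 195.8, 359.5, 208.2] [ 0.69  -0.209  0.017] [ 0.651 -0.227  0.   ] [ 0.704 -0.169  0.02 ]
tape_1 0.46 [383.0, 257.0, 464.6, 287.7] [ 0.381 -0.216  0.015] [ 0.362 -0.281 -0.002] [ 0.417 -0.095  0.026]
spoon_1 0.81 [382.6, 187.5, 445.1, 225.8] [ 0.624 -0.331  0.005] [ 0.5   -0.356 -0.002] [ 0.693 -0.305  0.014]
spoon_1 0.65 [202.1, 214.6, 242.4, 260.6] [0.666 0.121 0.049] [ 0.647  0.08  -0.003] [0.796 0.153 0.059]
0.9
```

Run:
```python
import cv2
a=cv2.imread("pics/top0.png")[130:360,90:490]; cv2.imwrite("pics/topc.png",cv2.resize(a,None,fx=2,fy=2,interpolation=cv2.INTER_CUBIC))
```

```text
(no output)
```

View pics/topc.png

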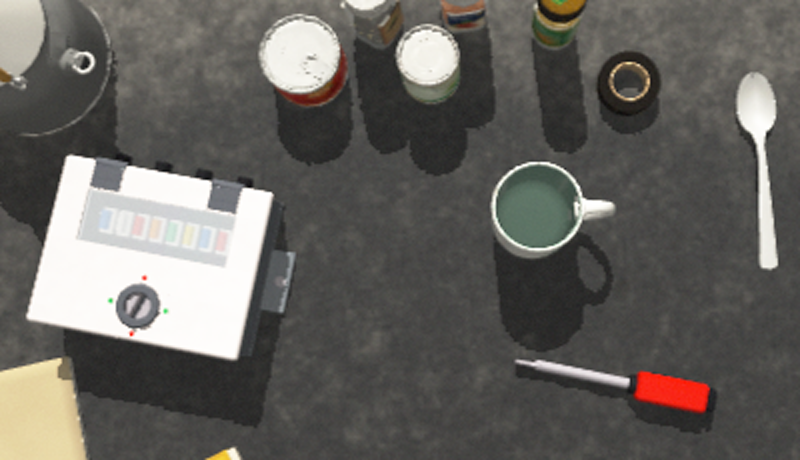

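The crop shows the mug at about (538,210), handle to the right (-y). The driver runs from its blade at (517,365) to its butt at (712,398). The cam is at (138,305), with red dots at (144,278) and (131,333). Next I'll measure the poses accurately.

Run:
```python
from h import *
from scipy.optimize import least_squares
for n in("top","scene"):
    im,d,K,T=cam(n); 
    q=ctrl.outline_of(n,"driver")[0]; P=cloud(d,K,T,q["region"]); P=P[(P[:,2]>0.006)&(P[:,2]<0.035)]
    c=np.median(P,0); _,_,V=np.linalg.svd(P[:,:2]-P[:,:2].mean(0)); a=V[0]*np.sign(V[0][1])
    s=(P[:,:2]-P[:,:2].mean(0))@a; b=P[:,:2].mean(0)
    print(n,"driver yaw(handle->blade)",np.degrees(np.arctan2(a[1],a[0])).round(2),"ends",(b+a*s.min()).round(4),(b+a*s.max()).round(4),s.max()-s.min())
    # handle red
    hs=cv2.cvtColor(im,cv2.COLOR_RGB2HSV); red=((hs[...,0]<8)|(hs[...,0]>172))&(hs[...,1]>150)&(hs[...,2]>100)
    P=cloud(d,K,T,red&cv2.dilate(q["region"].astype(np.uint8),np.ones((5,5))).astype(bool)); P=P[P[:,2]>.012]
    t=(P[:,:2]-b)@a; w=(P[:,:2]-b)@np.array([-a[1],a[0]])
    print(" red along",t.min(),t.max(),"lat",w.min(),w.max(),w.mean(), "ctr",(b+a*(t.min()+t.max())/2).round(4))
    q=ctrl.outline_of(n,"mug_1")[0]; M=cloud(d,K,T,q["region"]); Rm=M[(M[:,2]>0.086)&(M[:,2]<.097)]
    f=least_squares(lambda x:np.hypot(Rm[:,0]-x[0],Rm[:,1]-x[1])-38,[.545,-.105],loss="soft_l1",f_scale=.003) if 0 else least_squares(lambda x:np.hypot(Rm[:,0]-x[0],Rm[:,1]-x[1])-.038,[.545,-.105],loss="soft_l1",f_scale=.002)
    m=f.x; H=M[(np.hypot(*(M[:,:2]-m).T)>.044)&(M[:,2]>.03)]
    hd=np.median(H[:,:2],0)-m
    print(" mug",m.round(4),len(Rm),"handle dir",np.degrees(np.arctan2(hd[1],hd[0])),len(H))
```

```text
top driver yaw(handle->blade) 80.17 ends [ 0.375  -0.2805] [ 0.404  -0.1133] 0.16968467426815442
 red along -0.0535961048962727 0.014287313330925602 lat -0.013850386116370923 0.014034908278488802 6.689198781342426e-05 ctr [ 0.3822 -0.2393]
 mug [ 0.5446 -0.1076] 235 handle dir -88.65762069287639 108
scene driver yaw(handle->blade) 78.18 ends [ 0.3675 -0.2795] [ 0.4064 -0.0935] 0.18999826116541202
 red along -0.06708002621050509 0.003745136733442669 lat -0.021189175534765077 0.01018137205682004 -0.0015805747090570496 ctr [ 0.376  -0.2389]
 mug [ 0.5434 -0.1065] 187 handle dir -89.14304204405788 101
```

```bash
cat >> h.py <<'E'
M=np.array([.544,-.107]) # mug round centre
HD=np.radians(-89)       # handle direction
U=np.array([np.cos(HD),np.sin(HD),0]); Z=np.array([0,0,1.])
def pose(axis_z,y):
    x=np.cross(y,axis_z); return R.from_matrix(np.stack([x,y,axis_z],1)).as_quat()
def lean(th,s=1): # driver dir & side-grip orientation, leaning over mug handle
    a=-np.sin(th)*U-np.cos(th)*Z; tz=np.cos(th)*U-np.sin(th)*Z; y=s*np.cross(U,Z)
    return a,tz,pose(tz,y)
GL=.145; OFF=.006
def tcp_for_tip(tip,th,s=1):
    a,tz,q=lean(th,s); return tip-a*GL-tz*OFF,q
E
python3 - <<'E'
from h import *
yaw=np.radians(80.2); butt=np.array([.3735,-.2835]); a=np.array([np.cos(yaw),np.sin(yaw)])
g=butt+a*.045; print("grasp",g)
for s in(1,-1):
    print(s,[ctrl.inverse_kinematics([*g,h],down(yaw-np.pi/2+(np.pi if s<0 else 0))) for h in(.12,.017)])
    for th in(30,34):
        for h in (.02,.12):
            t=np.radians(th); d=lean(t)[0]; tip=np.r_[M,0]-U*.02+Z*.016-d*(h-.02)/np.cos(t)
            p,q=tcp_for_tip(tip,t,s); r=ctrl.inverse_kinematics(p,q); print(th,h,p.round(3),None if r is None else np.round(r,2))
    # regrasp end & cam
    for th in (25,36):
        t=np.radians(th); d=lean(t)[0]; 
        for k in(.165,.3):
            p=np.r_[M,0]-U*.02+Z*.012-d*k; r=ctrl.inverse_kinematics(p,pose(d,s*np.cross(U,Z))); print("re",th,k,p.round(3),None if r is None else np.round(r,2))
    for y in (90-12,-12):
        r=ctrl.inverse_kinematics([.45,.25,.225],down(np.radians(y+(180 if s<0 else 0)))); print("cam",y,None if r is None else np.round(r,2))
E
```

```text
grasp [ 0.38115943 -0.23915664]
1 [array([ 0.77865745,  0.19507904, -0.33179062,  2.15546806,  0.08784697,
        0.80336874,  0.22060549]), array([ 0.7410264 ,  0.39600188, -0.29957416,  2.19630754,  0.21074469,
        0.57540494,  0.11479278])]
30 0.02 [ 0.545 -0.154  0.145] [ 0.54  0.88 -1.04  1.94  1.5   1.85  2.06]
30 0.12 [ 0.546 -0.212  0.245] [ 0.79  0.79 -1.25  1.93  1.55  1.91  2.27]
34 0.02 [ 0.545 -0.163  0.14 ] [ 0.58  0.84 -1.04  1.94  1.47  1.77  2.09]
34 0.12 [ 0.546 -0.231  0.24 ] [ 0.84  0.75 -1.24  1.93  1.51  1.81  2.32]
re 25 0.165 [ 0.545 -0.157  0.162] [ 0.37  0.44  0.06  1.77 -0.46  1.17 -2.47]
re 25 0.3 [ 0.546 -0.214  0.284] [ 0.41  0.37  0.11  1.6  -0.42  1.43 -2.49]
re 36 0.165 [ 0.545 -0.184  0.145] [ 0.45  0.57  0.1   1.69 -0.6   1.31 -2.3 ]
re 36 0.3 [ 0.547 -0.263  0.255] [ 0.49  0.54  0.18  1.49 -0.56  1.57 -2.32]
cam 78 [ 0.47  0.41 -1.25  1.9   0.43  1.14  0.43]
cam -12 [ 0.39  0.34 -1.13  1.9   0.34  1.11 -1.08]
-1 [array([ 0.39895203,  0.17506595,  0.0746028 ,  2.17283468, -0.01819956,
        0.79425191, -2.82746095]), array([ 0.32340559,  0.38075579,  0.16037018,  2.21581727, -0.11334633,
        0.55232565, -2.7435623 ])]
30 0.02 [ 0.545 -0.154  0.145] [ 0.17  0.63 -0.54  1.95  1.25  1.52 -1.04]
30 0.12 [ 0.546 -0.212  0.245] [ 0.26  0.43 -0.51  1.95  1.22  1.47 -0.82]
34 0.02 [ 0.545 -0.163  0.14 ] [ 0.2   0.6  -0.53  1.96  1.22  1.44 -1.  ]
34 0.12 [ 0.546 -0.231  0.24 ] [ 0.29  0.4  -0.48  1.95  1.18  1.39 -0.76]
re 25 0.165 [ 0.545 -0.157  0.162] [ 0.8   0.49 -0.48  1.75 -0.21  1.12  0.47]
re 25 0.3 [ 0.546 -0.214  0.284] [ 0.84  0.41 -0.45  1.57 -0.23  1.39  0.49]
re 36 0.165 [ 0.545 -0.184  0.145] [ 0.88  0.62 -0.47  1.66 -0.31  1.23  0.61]
re 36 0.3 [ 0.547 -0.263  0.255] [ 0.91  0.57 -0.41  1.47 -0.31  1.49  0.62]
cam 78 [ 0.41  0.35 -1.15  1.9   0.36  1.12 -2.66]
cam -12 [ 0.46  0.39 -1.23  1.9   0.41  1.14  2.01]
```

Run:
```python
from h import *
yaw=np.radians(80.2); g=[.3812,-.2392]; q=down(yaw-np.pi/2)
ctrl.move_ptp([*g,.10],q); ctrl.move_gripper(.055,80)
ctrl.movel([*g,.017],speed=.12)
ctrl.move_gripper(.0,80); print("gap",ctrl.read_finger_gap(),ctrl.read_grasp_force(),ctrl.read_eef_pos())
ctrl.movel([*g,.15],speed=.15); print(ctrl.read_ft_force(),ctrl.read_time_s())
t=np.radians(32); d=lean(t)[0]; tip=np.r_[M,0]-U*.02+Z*.018-d*.13
p,qq=tcp_for_tip(tip,t,-1); ctrl.move_ptp(p,qq)
print(ctrl.read_eef_pos(),p,ctrl.read_time_s())
im,dd,K,T=cam("scene"); save("s1.png",im[100:340,220:540].repeat(2,0).repeat(2,1))
im2,dd,K2,T2=cam("top"); save("t1.png",im2)
for k in (K,T),(K2,T2): print(proj(np.array([tip,tip-d*.19]),*k))
```

```text
gap 0.02619787151476261 79.17570233345032 [ 0.38189428 -0.23970436  0.01797065]
[-0.51253624 -0.39594929 -0.43271241] 5.3583
[ 0.5445452  -0.22871635  0.25303526] [ 0.54610545 -0.22762114  0.25439274] 6.4083
[[367.82861839 191.13819075]
 [414.90615915 102.986543  ]]
[[389.29592986 230.1738751 ]
 [481.62699553 213.74036176]]
```

View pics/s1.png

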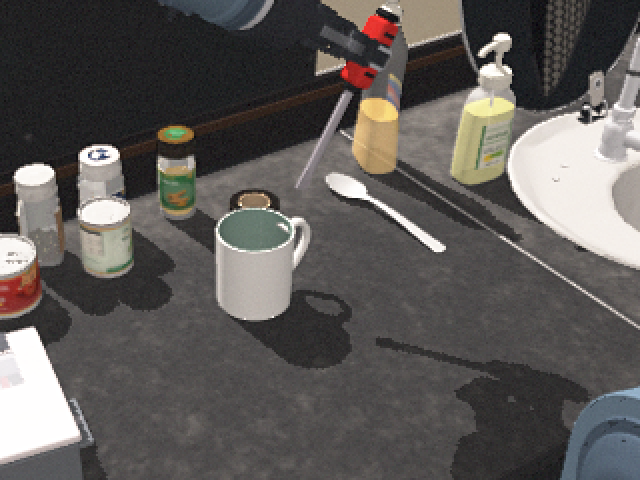

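The driver is held well at 32° lean, and its tip at full-frame (369,193) agrees with the prediction of (368,191). Next I'll insert it and release.

Run:
```python
from h import *
t=np.radians(32); d=lean(t)[0]; tip=np.r_[M,0]-U*.02+Z*.018
p,qq=tcp_for_tip(tip,t,-1); 
ctrl.movel(p,qq,speed=.1); print(ctrl.read_ft_force(),ctrl.read_eef_pos()-p)
p2=p-Z*.006; ctrl.movel(p2,speed=.05); print(ctrl.read_ft_force())
ctrl.move_gripper(.05); ctrl.pause(.3)
tz=lean(t)[1]
ctrl.movel(p2-tz*.09,speed=.15); ctrl.pause(.3); print(ctrl.read_time_s())
for n in("scene","top"):
    im,dd,K,T=cam(n); save(n+"2.png",im if n=="top" else im[100:340,220:540].repeat(2,0).repeat(2,1))
    hs=cv2.cvtColor(im,cv2.COLOR_RGB2HSV); red=((hs[...,0]<8)|(hs[...,0]>172))&(hs[...,1]>150)&(hs[...,2]>70)
    P=cloud(dd,K,T,red); b=np.r_[M,.13]-P; P=P[(np.abs(P[:,0]-.545)<.09)&(P[:,1]<-.08)&(P[:,1]>-.3)&(P[:,2]>.08)]
    c=P.mean(0); v=np.linalg.svd(P-c)[2][0]; v*=np.sign(v[2]); s=(P-c)@v
    print(n,len(P),c.round(4),v.round(3),(c+v*s.min()).round(4),(c+v*s.max()).round(4))
    q=ctrl.outline_of(n,"mug_1")[0]; Q=cloud(dd,K,T,q["region"]); Q=Q[(Q[:,2]>.086)&(Q[:,2]<.097)]; print(Q.min(0),Q.max(0))
```

```text
[-0.88400602 -0.36425211 -0.71613922] [ 0.00025499 -0.00049497  0.00067913]
[-0.23038426 -0.37043184  4.57226227]
9.9333
scene 465 [ 0.5405 -0.1637  0.1367] [ 0.027 -0.588  0.808] [ 0.5395 -0.1433  0.1087] [ 0.5414 -0.1835  0.164 ]
[ 0.503203   -0.14563272  0.08602771] [ 0.5849321  -0.06635875  0.0943852 ]
top 522 [ 0.5445 -0.1647  0.14  ] [ 0.016 -0.613  0.79 ] [ 0.5438 -0.1378  0.1054] [ 0.5449 -0.1832  0.1638]
[ 0.50526259 -0.14516449  0.08609311] [ 0.58347933 -0.0674142   0.0925756 ]
```

View pics/scene2.png

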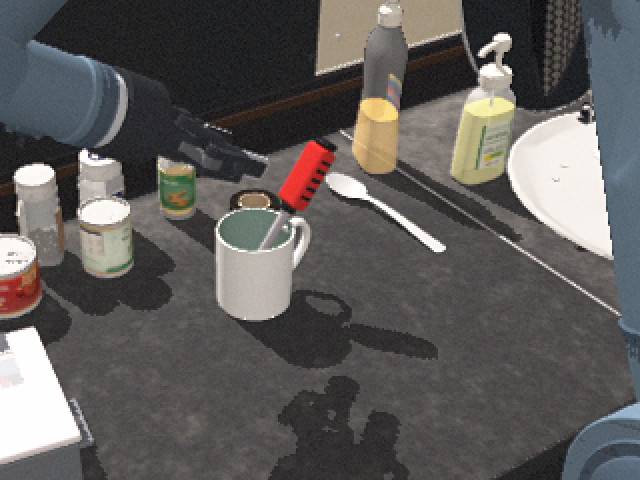

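The driver stands in the mug, released, leaning over the mug's handle: grip end at (322,150), rim contact near (290,210). Now I'll regrasp by the end, taking a wrist look on the way.

```bash
cat >> h.py <<'E'
def end_pose(v): return pose(-v, np.cross(-np.cross(np.cross(U,Z),v),v)*0+ (lambda y:y/np.linalg.norm(y))(-(np.cross(U,Z)-v*(v@np.cross(U,Z)))))
V0=np.array([.018,-.603,.797]); V0/=np.linalg.norm(V0); BUTT=np.array([.5455,-.199,.164])
E
python3 - <<'E'
from h import *
p=ctrl.read_eef_pos(); ctrl.movel(p+np.array([0,0.0,.14]),speed=.25)
q=end_pose(V0); ctrl.move_ptp(BUTT+V0*.10,q); ctrl.move_gripper(.06,80); ctrl.pause(.2)
im,dd,K,T=cam("wrist"); save("w1.png",im)
print(proj(np.array([BUTT,BUTT-V0*.075,BUTT-V0*.19]),K,T))
hs=cv2.cvtColor(im,cv2.COLOR_RGB2HSV); red=((hs[...,0]<8)|(hs[...,0]>172))&(hs[...,1]>150)&(hs[...,2]>70)
P=cloud(dd,K,T,red); P=P[(np.linalg.norm(P-BUTT,axis=1)<.1)]
c=P.mean(0); print(len(P),c,P.min(0),P.max(0)); print(ctrl.read_eef_pos(),BUTT+V0*.1,ctrl.read_time_s())
E
```

```text
[[322.83542974 251.43975833]
 [322.6698584  224.22212678]
 [322.5252568  200.45163102]]
861 [ 0.54603747 -0.17179972  0.15052877] [ 0.53268297 -0.19650357  0.11466834] [ 0.55950952 -0.14357107  0.16917944]
[ 0.54736454 -0.25909984  0.24385562] [ 0.54730077 -0.25932589  0.24373421] 12.6417
```

View pics/w1.png

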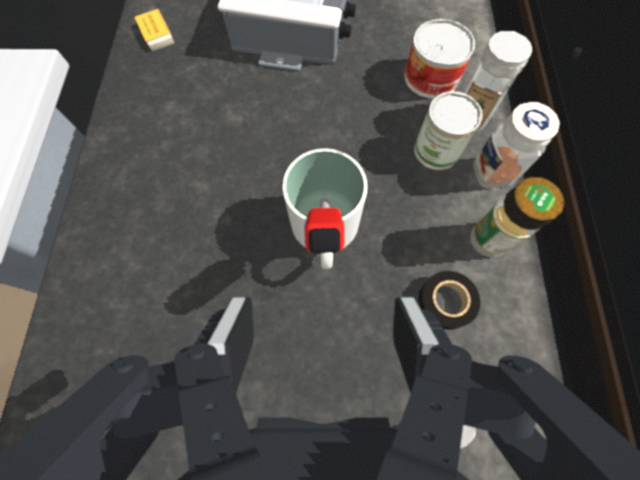

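The wrist view shows the black butt face at about (325,240), which is 11 px above the prediction. Sideways it is centred. I'll refine with depth before gripping.

Run:
```python
from h import *
im,dd,K,T=cam("wrist")
s=np.zeros((480,640),bool); s[195:256,300:350]=1
P=cloud(dd,K,T,s); I=im[s&(dd>0)]; P0=P
n=np.cross(np.cross(U,Z),V0); n*=np.sign(n[2]); e=np.cross(U,Z)
k=(P[:,2]>.11); P=P[k]; I=I[k].astype(int)
w=P-BUTT; al=w@V0; h=w@n; l=w@e
dark=I.max(1)<90
f=dark&(al>-.004)
print("dark",dark.sum(),np.percentile(al[dark],[5,25,50,75,95]).round(4))
f=dark&(al>np.percentile(al[dark],75)-.006)
print("face n range",np.percentile(h[f],[3,50,97]),"lat",np.percentile(l[f],[3,50,97]),f.sum())
for lo,hi in((-.07,-.055),(-.055,-.04),(-.04,-.03),(-.03,-.02),(-.02,-.01),(-.01,0),(0,.02)):
    m=(al>lo)&(al<hi)&(np.abs(l)<.008)
    if m.any(): print(lo,m.sum(),"top h",np.percentile(h[m],[50,90]).round(4))
```

```text
dark 687 [-0.0049 -0.0039 -0.0033 -0.0028 -0.0019]
face n range [-0.0011761   0.00668418  0.01392167] lat [-0.01006601 -0.00069257  0.00878529] 687
-0.07 72 top h [0.0155 0.0157]
-0.055 68 top h [0.0158 0.016 ]
-0.04 62 top h [0.0161 0.0163]
-0.03 56 top h [0.0163 0.0166]
-0.02 157 top h [0.0156 0.0166]
-0.01 591 top h [0.007  0.0137]
```

Run:
```python
from h import *
n=np.cross(np.cross(U,Z),V0); n*=np.sign(n[2])
v=V0+.02*n; v/=np.linalg.norm(v); b=BUTT-.0033*V0+.0058*n; q=end_pose(v)
print("v",v,"b",b)
ctrl.movel(b+v*.06,q,speed=.15); ctrl.movel(b-v*.034,q,speed=.12)
ctrl.move_gripper(0,70); print("gap",ctrl.read_finger_gap(),ctrl.read_grasp_force(),ctrl.read_ft_force())
ctrl.movel(b-v*.034+v*.16,speed=.15)
print(ctrl.read_eef_pos(),ctrl.read_time_s())
# go to view pose above the cam, tool vertical, tip well above
q=down(np.radians(77)); 
ctrl.move_ptp([.45,.25,.33],q); ctrl.pause(.2)
print(ctrl.read_eef_pos(),ctrl.read_time_s())
im,dd,K,T=cam("wrist"); save("w2.png",im); np.savez("w2.npz",im=im,dd=dd,K=K,T=T)
print(proj(np.array([[.45,.25,.064],[.45,.25,.33-.156]]),K,T))
for r in ctrl.look_for("wrist","cam_slot")[:2]+ctrl.look_for("wrist","driver")[:2]: print(r)
```

```text
v [ 0.01772587 -0.58719702  0.80924993] b [ 0.54535986 -0.19238537  0.16486896]
gap 0.02718355926207603 68.60184073448181 [-0.15039821 -0.56848979  2.96925216]
[ 0.54716096 -0.26517629  0.26580706] 15.6667
[0.4508836  0.24877185 0.32973802] 17.7917
[[323.4343372  202.79563072]
 [323.73289464 227.89175347]]
{'rect': [315.9, 191.6, 332.6, 212.8], 'score': 0.56}
{'rect': [284.6, 222.9, 364.2, 401.3], 'score': 0.72}
```

View pics/w2.png

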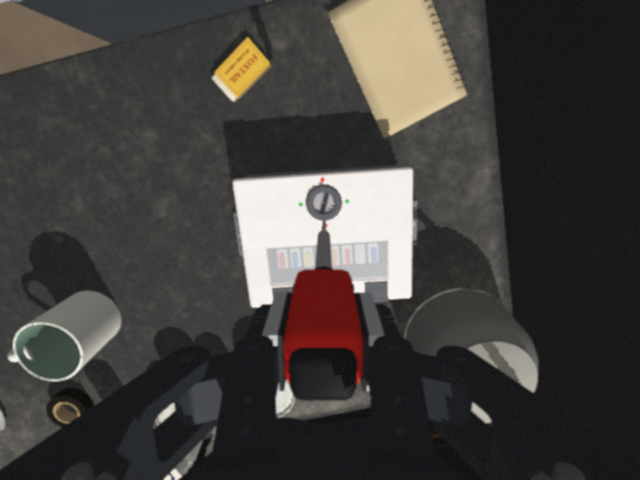

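The collar is at (323,203), the tip near (324,226), and the green dots at (301,204) and (347,201). The slot looks inclined, so I'll zoom in.

Run:
```python
import cv2
a=cv2.imread("pics/w2.png")[170:240,285:365]; cv2.imwrite("pics/w2c.png",cv2.resize(a,None,fx=8,fy=8,interpolation=cv2.INTER_CUBIC))
```

```text
(no output)
```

View pics/w2c.png

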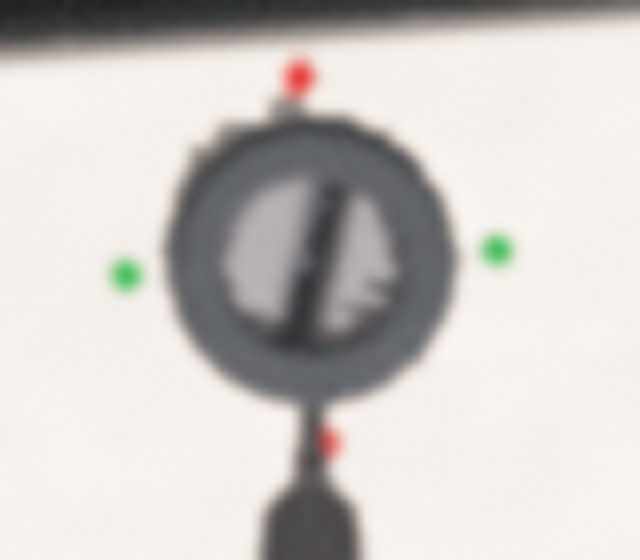

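Run:
```python
from h import *
D=np.load("w2.npz"); dd,K,T=D["dd"],D["K"],D["T"]
C=-T[:3,:3].T@T[:3,3]; print("cam at",C,"axis",T[2,:3])
def bp(c,z):
    u=np.array([285+c[0]/8-.5,170+c[1]/8-.5,1]); r=T[:3,:3].T@np.linalg.inv(K)@u; return C+r*(z-C[2])/r[2]
P={k:bp(c,z) for k,c,z in(("r1",(299,77),.066),("r2",(331,442),.066),("g1",(126,275),.066),("g2",(497,250),.066),("col",(311,260),.07),("s1",(297,345),.064),("s2",(336,185),.064),("disc",(311,262),.065))}
for k in P: print(k,P[k].round(4))
an=lambda a,b:np.degrees(np.arctan2(*(P[b]-P[a])[1::-1])).round(1)
print("red",an("r2","r1"),"green",an("g2","g1"),"slot",an("s2","s1"))
print("lid depth around", [np.median(cloud(dd,K,T,(lambda m:m)(np.pad(np.ones((4,4),bool),((v,476-v),(u,636-u)))))[:,2]).round(4) for u,v in((300,185),(345,190),(292,200),(355,205),(321,201))])
tcp=np.array([.4509,.2488,.3297]); tz=np.array([0,0,-1.])
for L in(.14,.15,.156,.16,.165,.17): print(L,proj(tcp+tz*L,K,T))
print(ctrl.read_tcp_rot(),down(np.radians(77)))
```

```text
cam at [0.37750819 0.26615546 0.45845065] axis [ 0.28621692 -0.06687049 -0.95582855]
r1 [0.424  0.2544 0.066 ]
r2 [0.4745 0.247  0.066 ]
g1 [0.4449 0.2249 0.066 ]
g2 [0.4533 0.2755 0.066 ]
col [0.448  0.2504 0.07  ]
s1 [0.4603 0.2455 0.064 ]
s2 [0.4398 0.2559 0.064 ]
disc [0.4492 0.2501 0.065 ]
red 171.7 green -99.4 slot -26.8
lid depth around [np.float64(0.068), np.float64(0.0669), np.float64(0.0671), np.float64(0.0668), np.float64(0.0603)]
0.14 [[322.55269478 234.44984483]]
0.15 [[322.5542717  231.07962509]]
0.156 [[322.55516869 229.16255899]]
0.16 [[322.55574752 227.92548555]]
0.165 [[322.5564505  226.42305429]]
0.17 [[322.55713165 224.96729085]]
[ 1.13710634e-01  9.93513895e-01  7.09319339e-05 -1.64188588e-04] [0.11320321 0.99357186 0.         0.        ]
```

The slot is at yaw about -27° and the box x axis at about -9°, so the cam starts near 0.31 rad. I'll set the tool x axis to -27° and check the tip just above the lock.

Run:
```python
from h import *
S=np.array([.4491,.2504]); q=down(np.radians(63.2))
ctrl.movel([*S,.26],q,speed=.12); ctrl.pause(.2); p=ctrl.read_eef_pos(); print(p,ctrl.read_tcp_rot()-q)
out=[]
for n,c in(("wrist",(322,200)),("scene",None)):
    im,dd,K,T=cam(n); np.savez("l_"+n+".npz",im=im,dd=dd,K=K,T=T)
    pts=np.array([[*p[:2],p[2]-.156],[*S,.065]]); uv=proj(pts,K,T); print(n,uv)
    c=uv.mean(0).astype(int); print(c-[25,30])
    a=im[c[1]-30:c[1]+30,c[0]-25:c[0]+25]; out.append(cv2.resize(a,None,fx=8,fy=8,interpolation=cv2.INTER_CUBIC))
save("l1.png",np.hstack(out)); print(ctrl.read_time_s())
```

```text
[0.44969407 0.25079601 0.2609861 ] [-4.28978459e-05  9.76226546e-06  5.42868677e-04  7.70283767e-04]
wrist [[322.3270912  228.8817596 ]
 [321.6087799  217.37468905]]
[296 193]
scene [[191.74309902 304.55966447]
 [196.43998968 322.23857606]]
[169 283]
18.975
```

View pics/l1.png

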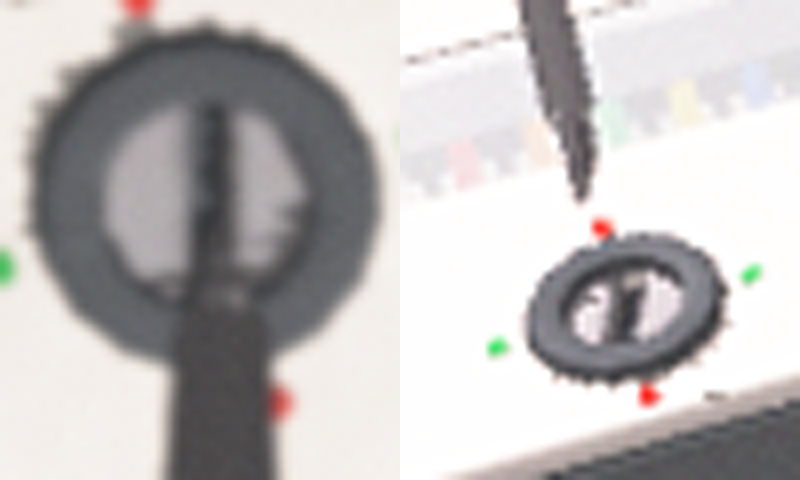

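In the left (wrist) half the slot centreline at x≈322.4 matches the tip at x≈322.8. In the right (scene) half the tip is just above the lock, near (192,308). They are aligned within about 1 mm, so I'll descend with a force check.

Run:
```python
from h import *
S=np.array([.4491,.2504]); q=down(np.radians(63.2))
f0=np.array(ctrl.read_ft_force()); print(f0)
ctrl.movel([*S,.232],q,speed=.08)
z=.232
while z>.206:
    z-=.002; ctrl.movel([*S,z],q,speed=.03); f=np.array(ctrl.read_ft_force())-f0
    print(round(z,4),ctrl.read_eef_pos().round(4),f.round(1))
    if f[2]>8: break
print(ctrl.read_finger_gap(),ctrl.read_time_s())
```

```text
[-0.1830307   0.27377713 -0.82675202]
0.23 [0.4493 0.2505 0.2302] [ 0.1 -0.7 -0.8]
0.228 [0.4491 0.2504 0.228 ] [-0.3  0.1  0.2]
0.226 [0.449  0.2503 0.2258] [ 0.5 -0.5 -0.7]
0.224 [0.449  0.2503 0.2238] [-1.1  0.2 -0.6]
0.222 [0.449  0.2503 0.2218] [-0.2 -0.  -0.2]
0.22 [0.449  0.2504 0.2198] [-0.1 -0.2  0.2]
0.218 [0.4491 0.2504 0.2179] [-0.1  0.2 -0.2]
0.216 [0.4494 0.2505 0.2165] [-0.9 -0.4  3.5]
0.214 [0.4497 0.2508 0.2161] [-2.  -2.6 11.3]
0.02724171488026791 21.725
```

Run:
```python
from h import *
S=np.array([.4491,.2504]); f0=np.array([-.2,.2,-.8])
for i in range(1,14):
    y=63.2-i*6; z=.214-.0035*min(i/12,1)
    ctrl.movel([*S,z],down(np.radians(y)),speed=.01)
    f=np.array(ctrl.read_ft_force())-f0
    print(y,round(z,4),ctrl.read_eef_pos().round(4),f.round(1),ctrl.read_ft_torque().round(3),round(ctrl.read_time_s(),2))
    if f[2]>25: print("high");break
```

```text
57.2 0.2137 [0.4496 0.2507 0.216 ] [-2.1 -3.  13.5] [-0.913  1.012 -0.005] 21.98
51.2 0.2134 [0.4495 0.2506 0.2158] [-2.5 -2.3 13.2] [-0.942  1.116 -0.023] 22.24
45.2 0.2131 [0.4495 0.2507 0.2155] [-2.8 -3.  13.5] [-0.917  1.101  0.096] 22.5
39.2 0.2128 [0.4494 0.2507 0.2152] [-2.8 -3.  13.6] [-0.971  1.178 -0.016] 22.76
33.2 0.2125 [0.4494 0.2507 0.215 ] [-3.6 -2.9 13.5] [-0.98   1.203  0.031] 23.02
27.200000000000003 0.2122 [0.4494 0.2508 0.2147] [-2.9 -2.8 14.6] [-0.97   1.208  0.009] 23.27
21.200000000000003 0.212 [0.4494 0.2508 0.2145] [-3.9 -3.  13.7] [-0.944  1.25   0.046] 23.53
15.200000000000003 0.2117 [0.4494 0.2508 0.2143] [-2.8 -3.1 14.2] [-0.906  1.249  0.088] 23.79
9.200000000000003 0.2114 [0.4494 0.2509 0.214 ] [-2.9 -2.7 14.2] [-0.955  1.384 -0.016] 24.05
3.200000000000003 0.2111 [0.4494 0.2509 0.2138] [-3.3 -2.3 15.3] [-0.949  1.272 -0.   ] 24.31
-2.799999999999997 0.2108 [0.4494 0.2509 0.2136] [-3.2 -2.8 15. ] [-0.89   1.317  0.055] 24.57
-8.799999999999997 0.2105 [0.4494 0.251  0.2133] [-2.4 -3.4 15.7] [-0.921  1.323  0.055] 24.82
-14.799999999999997 0.2105 [0.4493 0.2511 0.2132] [-3.8 -2.8 14.5] [-0.801  1.388 -0.004] 25.08
```

Run:
```python
from h import *
S=np.array([.4491,.2504])
ctrl.movel([*S,.2105],down(np.radians(-18)),speed=.01); ctrl.pause(.15)
print(np.mean([ctrl.read_ft_torque() for _ in range(20)],0),ctrl.read_eef_pos(),ctrl.read_ft_force())
ctrl.movel([*S,.2105],down(np.radians(-10)),speed=.01)
ctrl.movel([*S,.26],down(np.radians(-10)),speed=.1)
ctrl.pause(.15); p=ctrl.read_eef_pos()
out=[]
for n in("wrist","scene"):
    im,dd,K,T=cam(n); uv=proj(np.array([[*p[:2],p[2]-.157],[*S,.062]]),K,T); print(n,uv); c=uv.mean(0).astype(int); print(c-[25,30])
    a=im[c[1]-30:c[1]+30,c[0]-25:c[0]+25]; out.append(cv2.resize(a,None,fx=8,fy=8,interpolation=cv2.INTER_CUBIC))
save("l2.png",np.hstack(out)); print(ctrl.read_time_s())
```

```text
[-0.7686096   1.32225314  0.02456992] [0.44921952 0.25117148 0.21309936] [-3.13284184 -1.99555551 13.58720163]
wrist [[323.63748827 228.68157646]
 [324.10481959 217.12868476]]
[298 192]
scene [[192.86300744 306.21479169]
 [196.75325715 323.5095504 ]]
[169 284]
26.6667
```

View pics/l2.png

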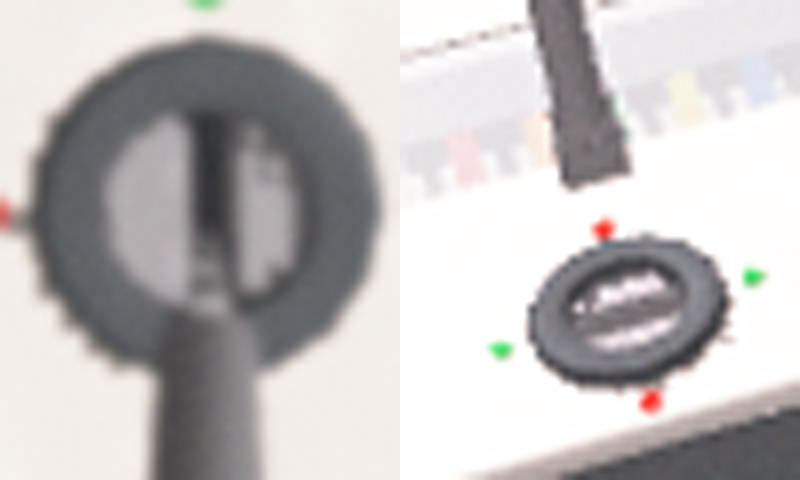

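The slot now lies along the green dots, in the wrist half at x≈211 with the green dot above at x≈205. To be certain the stop was reached, I'll reinsert and push further while watching the torque.

Run:
```python
from h import *
S=np.array([.4491,.2504]); T=lambda:np.mean([ctrl.read_ft_torque()[2] for _ in range(30)]).round(4)
ctrl.movel([*S,.222],speed=.1); print("free",T())
ctrl.movel([*S,.2115],speed=.04); print(ctrl.read_eef_pos(),ctrl.read_ft_force().round(1),T())
for y in(-14,-18,-21,-24,-27,-30):
    ctrl.movel([*S,.2115],down(np.radians(y)),speed=.01); t=T()
    r=R.from_quat(ctrl.read_tcp_rot()).as_matrix()[:,1]
    print(y,np.degrees(np.arctan2(r[1],r[0])).round(1),t,ctrl.read_eef_pos().round(4),round(ctrl.read_time_s(),2))
    if abs(t)>.25: break
```

```text
free -0.0015
[0.44959209 0.25179168 0.21336568] [-1.3  0.4  7.1] 0.0351
-14 -14.0 -0.0028 [0.4494 0.252  0.2134] 27.86
-18 -18.0 -0.0116 [0.4492 0.2522 0.2134] 28.11
-21 -21.0 0.0082 [0.4491 0.2522 0.2133] 28.36
-24 -23.9 0.079 [0.4491 0.2523 0.2133] 28.61
-27 -26.9 0.2536 [0.4491 0.2523 0.2133] 28.86
```

The torque climbed steeply to 0.25 N m with no drop in height, so the cam is firmly at its stop. Next I'll withdraw, check the mug position, and put the driver back along the same path.

Run:
```python
from h import *
from scipy.optimize import least_squares
S=np.array([.4491,.2504])
ctrl.movel([*S,.2125],down(np.radians(-14)),speed=.01); ctrl.pause(.1)
ctrl.movel([*S,.32],down(np.radians(-14)),speed=.15)
v=np.array([.01772587,-.58719702,.80924993]); b=np.array([.54535986,-.19238537,.16486896]); q=end_pose(v)
ctrl.move_ptp(b-v*.034+v*.17,q); ctrl.pause(.2)
for n in("top","scene"):
    im,d,K,T=cam(n); save(n+"5.png",im)
    m=ctrl.outline_of(n,"mug_1")
    if not m: print(n,"no mug");continue
    Q=cloud(d,K,T,m[0]["region"]); Rm=Q[(Q[:,2]>.086)&(Q[:,2]<.097)]
    f=least_squares(lambda x:np.hypot(Rm[:,0]-x[0],Rm[:,1]-x[1])-.038,[.545,-.105],loss="soft_l1",f_scale=.002).x
    H=Q[(np.hypot(*(Q[:,:2]-f).T)>.044)&(Q[:,2]>.03)]; hd=np.median(H[:,:2],0)-f
    print(n,f.round(4),len(Rm),np.degrees(np.arctan2(hd[1],hd[0])),len(H))
p=ctrl.read_eef_pos(); print(p-(b+v*.136),ctrl.read_time_s())
im,d,K,T=cam("wrist"); save("w5.png",im); print(proj(p-v*.158,K,T))
```

```text
top [ 0.5443 -0.1073] 245 -88.65158120587196 111
scene [ 0.5428 -0.1061] 199 -89.34595954612116 106
[0.00011392 0.00035304 0.00015654] 32.5417
[[322.8320429 228.6248206]]
```

View pics/w5.png

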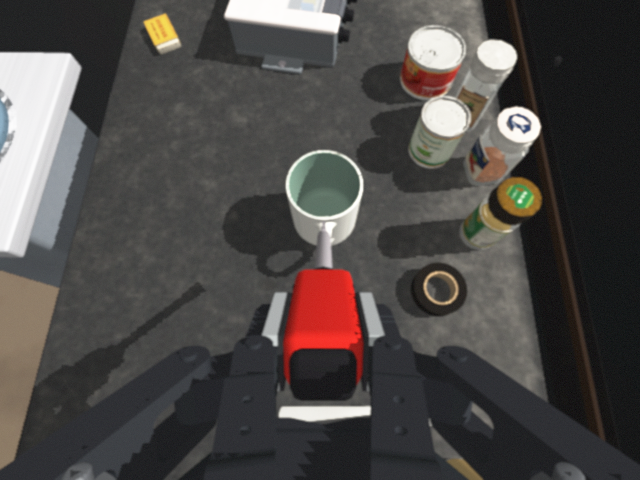

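The mug has not moved and the driver lines up with it: shaft at (323,245), mug centre at (325,190). I'll insert it with slight clearance from the rim and release.

Run:
```python
from h import *
v=np.array([.01772587,-.58719702,.80924993]); b=np.array([.54535986,-.19238537,.16486896])-v*.034; q=end_pose(v)
n=np.cross(np.cross(U,Z),v); n*=np.sign(n[2]); f0=np.array(ctrl.read_ft_force())
F=lambda:print((np.array(ctrl.read_ft_force())-f0).round(1))
ctrl.movel(b+v*.15+n*.007,q,speed=.1)
ctrl.movel(b+v*.05+n*.007,q,speed=.1);F()
ctrl.movel(b+v*.010+n*.0025,q,speed=.06);F()
ctrl.movel(b+v*.006+n*.0015,q,speed=.04);F()
ctrl.move_gripper(.05); ctrl.pause(.3)
ctrl.movel(b+v*.12,q,speed=.12); ctrl.movel(b+v*.12+Z*.08,speed=.15); ctrl.pause(.5)
out=[]
for k in("scene","top"):
    im,dd,K,T=cam(k)
    hs=cv2.cvtColor(im,cv2.COLOR_RGB2HSV); red=((hs[...,0]<8)|(hs[...,0]>172))&(hs[...,1]>150)&(hs[...,2]>70)
    P=cloud(dd,K,T,red); P=P[(np.abs(P[:,0]-.545)<.09)&(P[:,1]<-.08)&(P[:,1]>-.3)&(P[:,2]>.08)]
    if len(P)>20:
        c=P.mean(0); w=np.linalg.svd(P-c)[2][0]; w*=np.sign(w[2]); s=(P-c)@w; print(k,c.round(4),w.round(3),(c+w*s.max()).round(4))
    c=proj([[*M,.08]],K,T)[0].astype(int); out.append(cv2.resize(im[c[1]-60:c[1]+60,c[0]-60:c[0]+60],None,fx=3,fy=3))
save("f.png",np.hstack(out)); print(ctrl.read_time_s())
```

```text
[-1.2 -1.5 -0.6]
[-0.3 -1.3 -1.4]
[-1.  -0.2 -0.1]
scene [ 0.5375 -0.1634  0.1368] [ 0.013 -0.585  0.811] [ 0.538  -0.1832  0.1642]
top [ 0.5418 -0.1647  0.1403] [-0.008 -0.616  0.787] [ 0.5416 -0.1852  0.1665]
38.2083
```

View pics/f.png

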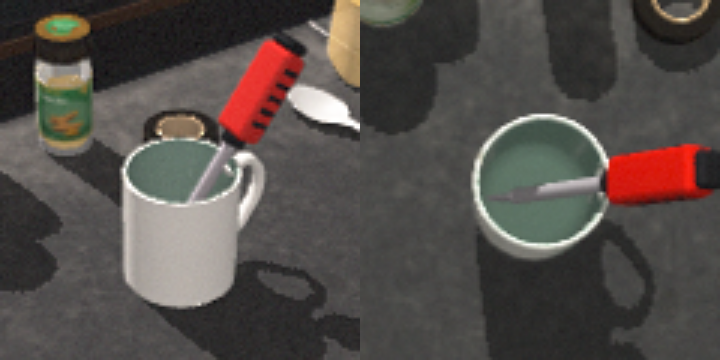

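The driver rests blade down in the upright mug, leaning over its handle (butt at (290,45) on the left, (705,170) on the right), with the gripper clear. Handing in.

```bash
python3 -c "
from h import *
print(ctrl.sign_off())"
```

```text
the job is handed in; nothing more can be done
None
```

The lid is locked, with the cam turned firmly to its stop, and the screwdriver is back in the upright mug, blade down and leaning over the mug's handle; the job was handed in at about 38 s and no verdict came back.

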